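# Swing the bench magnifier over the rice cake

### The job

The pattern on the little white rice cake has to be checked. Swing the arm of the bench magnifier round until its lens is centred straight above the rice cake, let go and leave it standing there. Leave the cake where it is.

Things in the scene. Friction and masses are not known exactly. Their poses are not given: they have to be found in the camera images.
- post_pivot (a point): Pivot of the bench magnifier, on the axis of its upright post, 150 mm above the table. A round grey foot (112 mm wide, 21 mm high) is fixed to the table; the level arm swings 77 degrees either way from about straight toward the robot (within 9 degrees of -x). Hub top 166 mm above the table. A stiff friction joint holds the arm where it is left: about 2 N at the peg swings it, no spring.
- lens_center (a point): Centre of the magnifier's lens, 170 mm (level) from the pivot axis, 150 mm above the table. Clear glass 106 mm across in a round grey ring, 116 mm outside and 16 mm high (142 to 158 mm above the table). It moves on a level circle about the pivot.
- grip_peg (a point): Centre of the upright black round peg for swinging the arm, beyond the lens: 240 mm (level) from the pivot axis, on the line from the pivot through the lens centre, rigid with the arm. 18 mm in diameter, free from 158 to 208 mm above the table (24 mm washer and grey lug below); this point is 184 mm above the table. Grip it from above.
- cake_center (a point): Centre (half-way up) of the rice cake: white block 51 x 52 mm, 36 mm high, pink pattern on top, loose on the table under the lens's circle, 160 to 180 mm (level) from the pivot axis. A wooden stamp (36 mm square, 74 mm high) and a round steel cutter (64 mm wide, 36 mm high) stand under the same circle, in any order; arm and lens pass over all. The arm starts to the left (+y) of all three.

How it is judged:
At the end, for the whole second after the job is handed in: The lens centre is within 25 mm, measured level, of the point straight above the cake's centre and stays there, and the cake is within 20 mm of where it stood (horizontal distance between lens_center and cake_center below 0.025 m and distance of cake_center from where it was at the start of the episode below 0.02 m); the robot touches nothing.
It fails at once if the rice cake is moved more than 20 mm from where it stood (distance of cake_center from where it was at the start of the episode above 0.02 m).
It also fails if it takes over 40 s, if anything falls off the work surface, if the arm or the gripper's body presses on something with over 40 N, if the wrist force passes 120 N, or if a joint passes its speed limit or range.

### The arm

A 6-joint arm with a two-finger parallel gripper is mounted at the origin on a cart in front of the work surface, level with it; the furniture and walls round the work are solid. World frame = base frame: x ahead of the robot, y to its left, z up, the work surface at z = 0. Lengths are in m, angles in rad, forces in N, time in s.
With the tool pointing down it reaches from about 0.375 to 0.975 m from the base axis. Payload 3.8 kg.
Tool frame: the origin (TCP) lies on the centre line of the jaws, within the pads' length; the fingertips stand 17 mm ahead of it and the grasp point (between the pads) lies 2 mm behind it (bot.tip_extent is the distance from the TCP to the fingertips, in m); z points along the fingers, y is the line along which they close (so a half turn about z gives the same grasp; the last joint's range is limited). The gripper opens to 85 mm and grips with 20 to 120 N. Pads are 22 mm wide; open, the fingers measure 114 mm over their backs; the gripper's body (76 mm by 85 mm) begins 54 mm behind the grasp point. The pads swing forward as they close: fully open they stand 13 mm farther back than shut.
Start: joints at [-1.295, 0.264, 1.604, -0, 1.274, -0.037], TCP at [0.208, -0.642, 0.248] pointing down, gripper open.
Joint ranges: [-2.63, 2.63], [-0.94, 2.18], [0.31, 2.57], [-1.31, 4.45], [0, 2.66], [-2.55, 2.55]. Speed limits (rad/s): [2.57, 2.57, 3.14, 3.14, 3.14, 3.14].

### API

Orientations are given as a rotation vector (axis times angle).
In Python, from workcell import readout, read_camera, finish_job, bot gives the robot as it stands.
- The arm moves only by the tool jog_arm, never from a script. Its argument "deltas" is one flat list of numbers, 7 for each row, row after row: the shift along the tool's x, y, z in m, then the turn, a rotation vector about the tool's x, y, z in degrees, then the gripper command: -1 is shut, 1 is fully open, values between are in proportion. A call has 1 to 8 rows; each row is the pose to reach, as a shift and turn from the pose commanded when the call began, along the tool's axes at that moment; what a row does not reach only later rows make up. A row lasts 1/10 s, in which the tool goes at most 50 mm and 8.59 degrees, less where a joint would pass 70% of its speed; a pose out of reach is approached as far as the arm can. A call with a gripper value outside its range is refused whole. The fingers move at their own pace and stop on an object; "squeeze" is the grip in N (left out, the last holds). Time passes only in rows, so rows that repeat a pose let the fingers close. It gives the time, the measured TCP pose, the force, the opening and the grip force at its end, in the units of the state.
- readout.read_state(): the state, without advancing time (a new reading comes with each control period).
- read_camera(name): name is "side" or "top"; returns a dict with "color" (480x640x3 uint8, blue, green, red), "fx", "fy", "cx", "cy" (pixels), "origin" and "attitude" of the camera in the world. Camera axes: x right, y down, z forward; pixel columns grow to the right and rows downward; lengths in m; the calibration is good to about 2 mm. A picture is of the moment at which its call begins. There is no depth.
- finish_job(): hands the job in; it is judged then, once.
The state is a dict: "time": time; "q": joint angles; "joint_vel": joint speeds; "joint_torque": joint torques, N m; "tool_pos": TCP position; "tcp_rot": TCP orientation; "wrist_force": force on the tool from outside, world axes, zero at the start; "torque": the same for the moment, N m; "width": opening from 0.0 (shut) to 1.0 (fully open); "grip_force": force on a finger pad.
Only numpy, scipy, OpenCV 4.12 (cv2) and the standard library are available. Lean on these libraries where they do the work, as an engineer would, in place of code of your own. Each camera call takes 0.05 s, during which the arm holds its last target. There are 200 camera calls.

## Working session

There is one attempt and no reset: what is moved stays moved. The work goes in short steps, Python scripts to look and compute and a tool call to move; the robot and the scene stay as the last step left them, time stands still between calls to the robot, and variables do not carry over. Pictures are saved under pics/ and viewed, at most 10 in all, crops included, and the job is handed in when it is done.

Besides the shell and the picture viewer there is one more tool, called after ">>>" as name(argument=value, ...) on one line, values as JSON. jog_arm: Moves the arm, as the interface text tells. Its arguments: {"type":"object","properties":{"deltas":{"type":"array"},"squeeze":{"type":"number"}},"required":["deltas"]}

```bash
mkdir -p pics; python3 - <<'E'
from workcell import readout, read_camera
import cv2,numpy as np
for n in("top","side"):
    c=read_camera(n);cv2.imwrite(f"pics/{n}0.png",c["color"])
    print(n,c["fx"],c["fy"],c["cx"],c["cy"],c["origin"],np.round(c["attitude"],4).tolist())
s=readout.read_state();print(s["time"],s["tool_pos"],s["tcp_rot"],s["width"])
E
```

```text
top 511.5053071516021 511.5053071516021 315.634991244183 236.65659882660177 [ 0.54742986 -0.09553416  1.00732494] [-2.1837, 2.2238, -0.0671]
side 593.0372080969071 593.0372080969071 323.9320660741574 249.20011105541744 [ 0.49091372 -0.91534707  0.54055449] [-1.9987, 0.0987, -0.0773]
0.1 [ 0.207547   -0.64164056  0.24707521] [-3.10125142e+00 -4.88988496e-01  3.50878493e-04] 0.9970500900941004
```

View pics/top0.png

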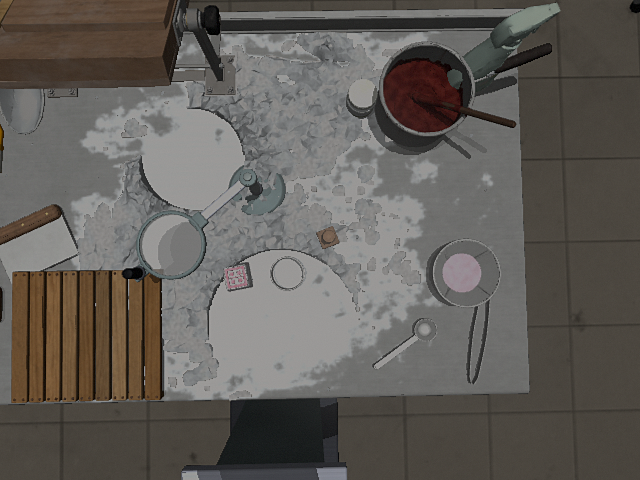

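View pics/side0.png

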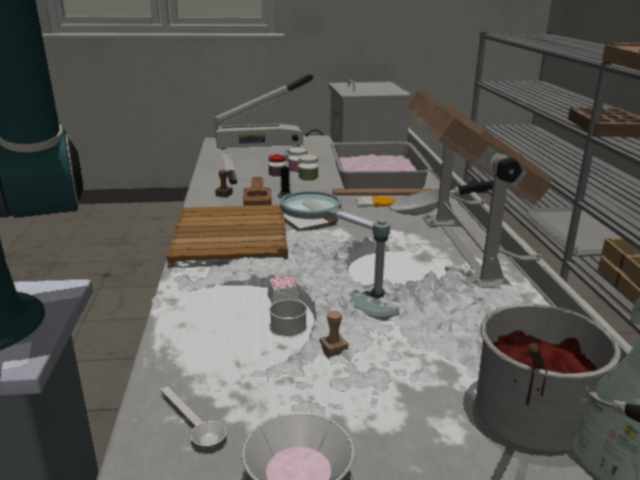

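The top view shows the hub at about (249,176), lens at (172,245), black peg at (132,273), cake at (237,276), cutter at (288,273) and stamp at (328,238). The side view agrees: black peg at (285,180), hub at (381,230), cake at (284,285). Next I measure these.

```bash
cat > h.py <<'E'
import numpy as np,cv2
from scipy.spatial.transform import Rotation as R
def ray(c,u,v,z):
    d=R.from_rotvec(np.ravel(c["attitude"])).as_matrix()@[(u-c["cx"])/c["fx"],(v-c["cy"])/c["fy"],1] if np.size(c["attitude"])==3 else np.array(c["attitude"])@[(u-c["cx"])/c["fx"],(v-c["cy"])/c["fy"],1]
    o=np.array(c["origin"]);return o+d*(z-o[2])/d[2]
def blob(mask,box):
    u0,v0,u1,v1=box;m=mask[v0:v1,u0:u1].astype(np.uint8)
    n,l,s,ce=cv2.connectedComponentsWithStats(m);i=1+np.argmax(s[1:,4])
    return ce[i]+[u0,v0],s[i]+[u0,v0,0,0,0]
E
python3 - <<'E'
from h import *
from workcell import read_camera
c=read_camera("top");im=c["color"];b,g,r=[im[...,i].astype(int) for i in range(3)]
ck,s1=blob((r-g>25),(215,255,260,300));print("cake",ck,s1,ray(c,*ck,.036))
pg,s2=blob(im.max(2)<60,(115,260,150,290));print("peg",pg,s2,ray(c,*pg,.2))
ring,s3=blob((b-r>8),(130,200,300,290));print("ring",s3)
m=(b-r>8)
ys,xs=np.nonzero(m[195:290,130:212]);p=np.c_[xs+130,ys+195]
(cx,cy),rad=cv2.minEnclosingCircle(cv2.convexHull(p[np.hypot(p[:,0]-172,p[:,1]-245)<37].astype(np.int32)));print("lens",cx,cy,rad,ray(c,cx,cy,.15))
big=cv2.resize(im[150:300,110:310],(800,600),interpolation=cv2.INTER_CUBIC);cv2.imwrite("pics/crop.png",big)
for u,v in((249,176),):print("hub",ray(c,u,v,.166))
E
```

```text
cake [235.45       276.95714286] [225 266  22  22 140] [0.51994679 0.04405662 0.036     ]
peg [134.13851351 274.58783784] [122 267  27  23 296] [0.53128796 0.17892095 0.2       ]
ring [136 209  79  70 808]
lens 172.0 245.0 36.8918342590332 [0.57842469 0.13287114 0.15      ]
hub [0.68968098 0.00117702 0.166     ]
```

View pics/crop.png

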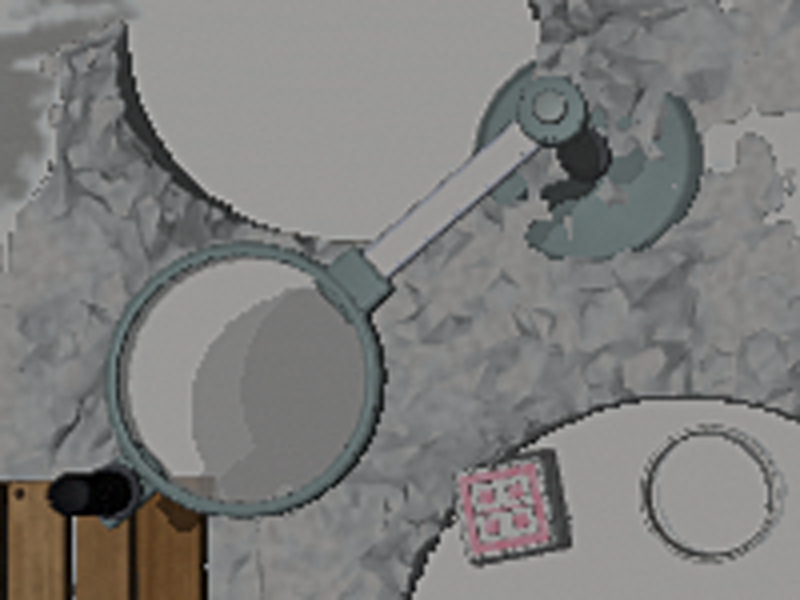

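The crop (4x, offset 110,150) shows the hub top at (550,107), the ring centred at (245,380), the peg top at about (68,494) and the cake top centred at about (508,508). The three magnifier points look collinear.

```bash
python3 - <<'E'
from h import *
from workcell import read_camera,readout
c=read_camera("top")
f=lambda u,v,z:ray(c,110+u/4,150+v/4,z)
H,L,P,C=f(550,107,.166),f(245.5,379.5,.152),f(68,494,.208),f(508,508,.036)
print("H L P C",H[:2],L[:2],P[:2],C[:2])
n=lambda a:np.hypot(*a[:2])
print("radii",n(L-H),n(P-H),n(C-H))
an=lambda a:np.degrees(np.arctan2(-a[1],-a[0]))
print("angles",an(L-H),an(P-H),an(C-H))
t=np.radians(180+an(C-H));d=np.array([np.cos(t),np.sin(t)])
print("peg goal",H[:2]+.24*d)
s=readout.read_state();M=R.from_rotvec(s["tcp_rot"]).as_matrix();print(np.round(M,3))
# mark foreground of side view check
s_=read_camera("side");A=R.from_rotvec(np.ravel(s_["attitude"])).as_matrix()
for p in (H,P,C):
    q=A.T@(p-s_["origin"]);print("side px",q[0]/q[2]*s_["fx"]+s_["cx"],q[1]/q[2]*s_["fy"]+s_["cy"])
E
```

```text
H L P C [0.68847319 0.00366787] [0.57857962 0.13337517] [0.53334017 0.18722513] [0.51981069 0.04113356]
radii 0.17000170399625184 0.24033210689759799 0.17277359918991486
angles -49.72730186158365 -49.79724849703536 -12.523995586012196
peg goal [0.45418392 0.05571151]
[[ 0.951  0.308 -0.   ]
 [ 0.308 -0.951  0.001]
 [ 0.    -0.002 -1.   ]]
side px 380.77026287819257 220.98204387600555
side px 284.01659524360747 167.5353841999779
side px 281.82284700235647 282.5681005137983
```

Geometry is consistent (radii 170.0, 240.3 and 172.8 mm). I'll move toward the peg, turning the tool so the fingers close tangentially.

>>> jog_arm(deltas=[0.028,-0.034,-0.004,0,0,-7.5,1,0.056,-0.068,-0.008,0,0,-15,1,0.084,-0.102,-0.012,0,0,-22.5,1,0.112,-0.136,-0.016,0,0,-30,1,0.14,-0.17,-0.02,0,0,-37.5,1,0.168,-0.204,-0.024,0,0,-45,1,0.196,-0.238,-0.028,0,0,-52.5,1,0.224,-0.272,-0.032,0,0,-60,1], squeeze=30)

```text
time: 1.05
tool_pos: [0.3374, -0.3128, 0.2805]
tcp_rot: [2.438, 1.981, 0.0]
wrist_force: [0.6, 0.8, -0.2]
width: 1.002
grip_force: 0.0
```

```bash
cat > d.py <<'E'
import sys
from h import *
from workcell import readout
# usage: x y z, yaw(deg) of tool y in world -> delta in tool axes
x,y,z,yaw=map(float,sys.argv[1:])
s=readout.read_state();M=R.from_rotvec(s["tcp_rot"]).as_matrix()
a=np.radians(yaw);yy=np.array([np.cos(a),np.sin(a),0]);zz=np.array([0,0,-1.]);T=np.c_[np.cross(yy,zz),yy,zz]
print(s["time"],s["tool_pos"],s["width"],np.round(s["q"],2))
print("shift",np.round(M.T@(np.array([x,y,z])-s["tool_pos"]),4),"turn",np.round(R.from_matrix(M.T@T).as_rotvec(degrees=True),2))
E
python3 d.py 0.533 0.187 0.28 40.2
```

```text
1.05 [ 0.33738758 -0.31279202  0.28048417] 1.0019894342979976 [-0.8  -0.17  2.    0.    1.31 -0.6 ]
shift [5.292e-01 8.930e-02 5.000e-04] turn [ 3.0e-02  2.0e-02 -5.2e+01]
```

>>> jog_arm(deltas=[0.048,0.008,0,0,0,-6.5,1,0.096,0.016,0,0,0,-13,1,0.144,0.024,0,0,0,-19.5,1,0.192,0.032,0,0,0,-26,1,0.24,0.04,0,0,0,-32.5,1,0.288,0.048,0,0,0,-39,1,0.336,0.057,0,0,0,-45.5,1,0.384,0.065,0,0,0,-52,1])

```text
time: 1.85
tool_pos: [0.4814, 0.0495, 0.2806]
tcp_rot: [1.322, 2.849, 0.0]
wrist_force: [0.5, -0.9, -0.4]
width: 1.0
grip_force: 0.0
```

```bash
python3 d.py 0.533 0.187 0.28 40.2
```

```text
1.85 [0.48141018 0.04946178 0.28057183] 1.000017162951497 [ 0.05 -0.12  1.96 -0.    1.31 -0.65]
shift [0.0717 0.1282 0.0006] turn [0.04 0.05 0.01]
```

>>> jog_arm(deltas=[0.02,0.036,0,0,0,0,1,0.04,0.072,0,0,0,0,1,0.06,0.105,0,0,0,0,1,0.072,0.128,0,0,0,0,1,0.072,0.128,0,0,0,0,1,0.072,0.128,0,0,0,0,1])

```text
time: 2.45
tool_pos: [0.5327, 0.1849, 0.2799]
tcp_rot: [-1.327, -2.847, 0.002]
wrist_force: [-0.0, -0.0, -0.2]
width: 0.998
grip_force: 0.0
```

```bash
python3 d.py 0.533 0.187 0.19 40.2; python3 - <<'E'
from h import *
from workcell import read_camera
c=read_camera("side");im=c["color"]
cv2.imwrite("pics/side1.png",cv2.resize(im[60:260,180:440],(780,600)))
E
```

```text
2.45 [0.53270755 0.18494093 0.27987381] 0.9979094230959185 [ 0.29  0.04  1.81 -0.    1.3  -0.41]
shift [0.0014 0.0017 0.0899] turn [-0.07 -0.   -0.19]
```

View pics/side1.png

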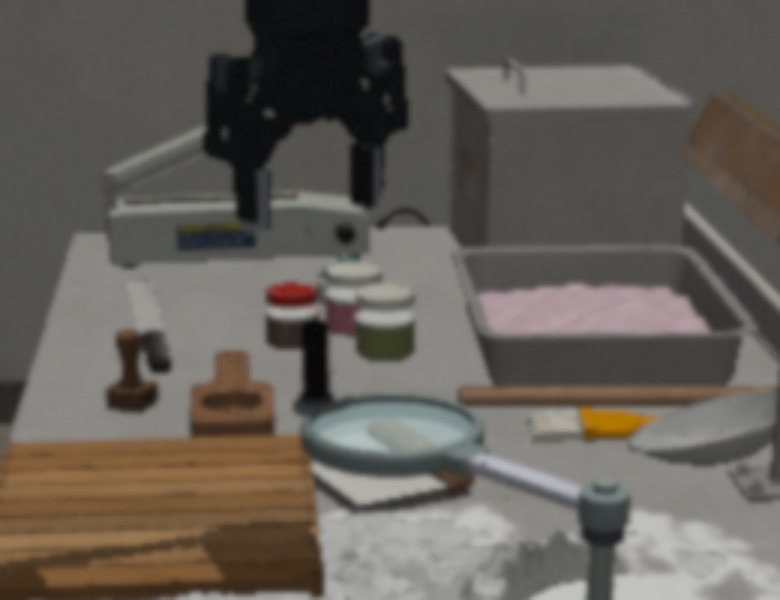

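The open jaws (about 255 to 360 in the crop) straddle the peg at x≈316, so I descend and grip.

>>> jog_arm(deltas=[0.001,0.001,0.03,0,0,0,1,0.001,0.001,0.06,0,0,0,1,0.001,0.001,0.08,0,0,0,1,0.001,0.001,0.09,0,0,0,1,0.001,0.001,0.09,0,0,0,1,0.001,0.001,0.09,0,0,0,1])

```text
time: 3.1
tool_pos: [0.5337, 0.1857, 0.1913]
tcp_rot: [1.33, 2.845, 0.001]
wrist_force: [-0.0, -0.2, -0.2]
width: 1.0
grip_force: 0.0
```

>>> jog_arm(deltas=[0,0,0,0,0,0,-1,0,0,0,0,0,0,-1,0,0,0,0,0,0,-1,0,0,0,0,0,0,-1,0,0,0,0,0,0,-1,0,0,0,0,0,0,-1,0,0,0,0,0,0,-1,0,0,0,0,0,0,-1], squeeze=30)

```text
time: 3.9
tool_pos: [0.5334, 0.1864, 0.1907]
tcp_rot: [1.329, 2.846, 0.001]
wrist_force: [0.3, 0.1, 2.6]
width: 0.2
grip_force: 29.4
```

```bash
python3 - <<'E'
from h import *
from workcell import readout
s=readout.read_state();M=R.from_rotvec(s["tcp_rot"]).as_matrix();p=s["tool_pos"]
print(s["time"],p,s["width"],s["grip_force"],s["wrist_force"])
H=np.array([.6885,.0037]);v=p[:2]-H;print("r,ang",np.hypot(*v),np.degrees(np.arctan2(v[1],v[0])))
tot=167.48-np.degrees(np.arctan2(v[1],v[0]));print("swing",tot)
for k in range(1,17):
    a=tot*k/16;q=H+R.from_euler('z',a,degrees=True).as_matrix()[:2,:2]@v
    print(k,np.round(M.T@np.r_[q-p[:2],0],4),round(-a,2))
E
```

```text
3.9 [0.53339586 0.18640938 0.19073353] 0.19997526041273703 29.433855414390564 [0.2677856  0.14664761 2.62269717]
r,ang 0.23966646213036225 130.32831831123883
swing 37.15168168876116
1 [-0.0003 -0.0097 -0.    ] -2.32
2 [-0.0009 -0.0194 -0.    ] -4.64
3 [-0.002  -0.0291 -0.    ] -6.97
4 [-0.0034 -0.0387 -0.    ] -9.29
5 [-0.0052 -0.0482 -0.    ] -11.61
6 [-0.0075 -0.0577 -0.    ] -13.93
7 [-0.01   -0.067  -0.0001] -16.25
8 [-0.013  -0.0763 -0.0001] -18.58
9 [-0.0164 -0.0854 -0.0001] -20.9
10 [-0.0201 -0.0944 -0.0001] -23.22
11 [-2.410e-02 -1.032e-01 -1.000e-04] -25.54
12 [-2.860e-02 -1.118e-01 -1.000e-04] -27.86
13 [-3.330e-02 -1.203e-01 -1.000e-04] -30.19
14 [-3.850e-02 -1.285e-01 -1.000e-04] -32.51
15 [-4.390e-02 -1.366e-01 -1.000e-04] -34.83
16 [-4.970e-02 -1.444e-01 -1.000e-04] -37.15
```

>>> jog_arm(deltas=[-0.0003,-0.0097,0,0,0,-2.32,-1,-0.0009,-0.0194,0,0,0,-4.64,-1,-0.002,-0.0291,0,0,0,-6.97,-1,-0.0034,-0.0387,0,0,0,-9.29,-1,-0.0052,-0.0482,0,0,0,-11.61,-1,-0.0075,-0.0577,0,0,0,-13.93,-1,-0.01,-0.067,0,0,0,-16.25,-1,-0.013,-0.0763,0,0,0,-18.58,-1])

```text
time: 4.7
tool_pos: [0.4838, 0.127, 0.1907]
tcp_rot: [0.849, 3.022, 0.002]
wrist_force: [2.9, -0.6, 1.5]
width: 0.201
grip_force: 29.8
```

```bash
python3 - <<'E'
from h import *
from workcell import readout
s=readout.read_state();p=s["tool_pos"]
v=p[:2]-[.6885,.0037];print("r,ang",np.hypot(*v),np.degrees(np.arctan2(v[1],v[0])),s["wrist_force"],s["grip_force"],s["width"])
E
python3 d.py 0.4542 0.0557 0.1907 77.5
```

```text
r,ang 0.2389888594526755 148.92705108559176 [ 2.90284941 -0.59318132  1.46617977] 29.76381003856659 0.20099642630326509
4.7 [0.48380345 0.12704908 0.19074529] 0.20099642630326509 [ 0.21 -0.03  2.04 -0.    1.13 -0.82]
shift [-0.0119 -0.0763 -0.0001] turn [  0.07   0.14 -18.89]
```

Tracking well with low forces; now the second half.

>>> jog_arm(deltas=[-0.0003,-0.0097,0,0,0,-2.32,-1,-0.0009,-0.0194,0,0,0,-4.64,-1,-0.002,-0.0291,0,0,0,-6.97,-1,-0.0034,-0.0387,0,0,0,-9.29,-1,-0.0052,-0.0482,0,0,0,-11.61,-1,-0.0075,-0.0577,0,0,0,-13.93,-1,-0.01,-0.067,0,0,0,-16.25,-1,-0.0125,-0.0763,0,0,0,-18.58,-1])

```text
time: 5.5
tool_pos: [0.4559, 0.0552, 0.1908]
tcp_rot: [0.35, 3.116, 0.001]
wrist_force: [8.0, -0.8, -3.6]
width: 0.199
grip_force: 29.4
```

>>> jog_arm(deltas=[0,0,0,0,0,0,-1,0,0,0,0,0,0,-1,0,0,0,0,0,0,-1])

```text
time: 5.8
tool_pos: [0.4558, 0.0547, 0.1908]
tcp_rot: [0.353, 3.117, -0.002]
wrist_force: [5.9, -3.5, -2.3]
width: 0.201
grip_force: 29.6
```

```bash
python3 - <<'E'
from h import *
from workcell import readout,read_camera
s=readout.read_state();p=s["tool_pos"]
v=p[:2]-[.6885,.0037];print("r,ang",np.hypot(*v),np.degrees(np.arctan2(v[1],v[0])),s["wrist_force"],s["grip_force"],s["width"])
cv2.imwrite("pics/top2.png",cv2.resize(read_camera("top")["color"][150:300,110:310],(800,600),interpolation=cv2.INTER_CUBIC))
E
```

```text
r,ang 0.23825493974105594 167.63363604334327 [ 5.94533724 -3.47819097 -2.25035611] 29.55155074596405 0.20111598098843095
```

View pics/top2.png

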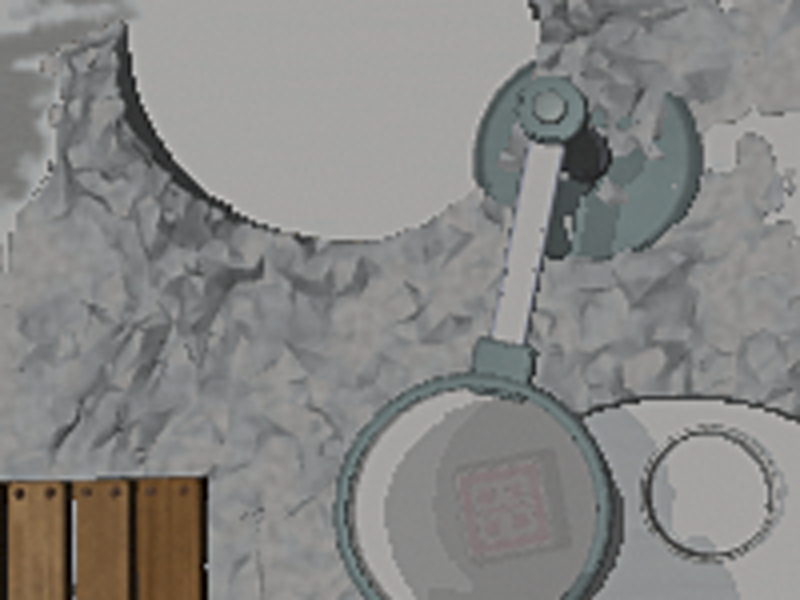

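The lens (ring centre about (478,510) in the crop) covers the unmoved cake (508,508), and the offset matches the parallax of the raised lens. Now I release and rise.

>>> jog_arm(deltas=[0,0,0,0,0,0,1,0,0,0,0,0,0,1,0,0,0,0,0,0,1,0,0,0,0,0,0,1,0,0,0,0,0,0,1,0,0,0,0,0,0,1,0,0,0,0,0,0,1])

```text
time: 6.55
tool_pos: [0.4537, 0.0557, 0.1902]
tcp_rot: [-0.353, -3.122, -0.0]
wrist_force: [1.1, -0.3, 0.2]
width: 1.006
grip_force: 0.0
```

>>> jog_arm(deltas=[0,0,-0.02,0,0,0,1,0,0,-0.045,0,0,0,1,0,0,-0.07,0,0,0,1,0,0,-0.09,0,0,0,1,0,0,-0.1,0,0,0,1,0,0,-0.1,0,0,0,1,0,0,-0.1,0,0,0,1,0,0,-0.1,0,0,0,1])

```text
time: 7.35
tool_pos: [0.4529, 0.0556, 0.2887]
tcp_rot: [-0.353, -3.119, 0.001]
wrist_force: [-0.4, 0.5, -0.0]
width: 1.006
grip_force: 0.0
```

```bash
python3 - <<'E'
from h import *
from workcell import readout,read_camera
s=readout.read_state();print(s["tool_pos"],s["width"],s["wrist_force"])
c=read_camera("top");im=c["color"];b,g,r=[im[...,i].astype(int) for i in range(3)]
cv2.imwrite("pics/top3.png",cv2.resize(im[150:360,110:390],(800,600),interpolation=cv2.INTER_CUBIC))
H=ray(c,247.5,176.75,.166);C=ray(c,237,277,.036)
ck,_=blob(r-g>8,(215,255,260,300));print("cake px",ck)
ys,xs=np.nonzero(b-r>8);p=np.c_[xs,ys];p=p[(ys>240)&(np.hypot(xs-229,ys-277)<38)]
cv=cv2.minEnclosingCircle(p.astype(np.int32));L=ray(c,*cv[0],.152);print(cv,L,C,"offset mm",1e3*np.hypot(*(L-C)[:2]))
E
```

```text
[0.45292394 0.05557366 0.28867761] 1.005506250575743 [-0.4235731   0.46857491 -0.02367668]
cake px [235.70714286 277.02857143]
((227.76470947265625, 275.0), 36.4853401184082) [0.52671954 0.04011586 0.152     ] [0.51981069 0.04113356 0.036     ] offset mm 6.983399184464194
```

View pics/top3.png

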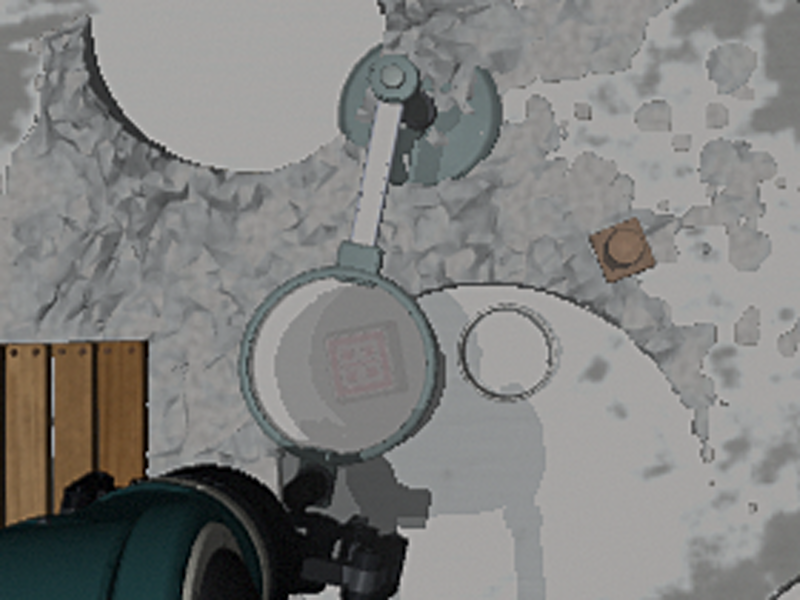

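The ring is centred at about (340,363) in the crop, over the unmoved cake, and the offset is about 4–7 mm. The gripper is clear of the peg, so I hand in.

```bash
python3 -c "
from workcell import finish_job
print(finish_job())"
```

```text
the job is handed in; nothing more can be done
None
```

I swung the magnifier's lens over the rice cake, let go and handed the job in: by camera the lens centre is about 7 mm from straight above the cake's centre (limit 25 mm), the cake has not moved and the gripper is clear; no verdict was returned.

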